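# Find the rattling case and hold it out

## Robot

A 7-joint arm with a two-finger parallel gripper is mounted at the origin on a cart in front of the work surface, level with it; the furniture and walls round the work are solid. World frame = base frame: x ahead of the robot, y to its left, z up, the work surface at z = 0. Lengths are in m, angles in degrees, forces in N, time in s.
With the tool pointing down it reaches from about 0.425 to 0.875 m from the base axis. Payload 4.7 kg.
Tool frame: the origin (TCP) lies at the very end of the fingers, on their centre line; the grasp point (between the pads) lies 19 mm behind it (env.grasp_offset is the distance from the TCP to the grasp point, in m); z points along the fingers, y is the line along which they close (so a half turn about z gives the same grasp; the last joint's range is limited). The gripper opens to 87 mm and grips with 3 to 60 N. Pads are 19 mm wide; open, the fingers measure 117 mm over their backs; the gripper's body (75 mm by 190 mm) begins 51 mm behind the grasp point.
Start: joints at [-74.192, 18.392, -4.016, 83.108, 1.295, 78.541, -3.26], TCP at [0.168, 0.628, 0.223] pointing down, gripper open.
Joint ranges: [-163.93, 163.93], [-17.29, 119.83], [-79.2, 71.16], [3.27, 140.29], [-89.18, 269.18], [5.43, 117.66], [-154.24, 154.24]. Speed limits (degrees/s): [147.25, 147.25, 180, 180, 180, 180, 180].

## Interface

Orientations are given as [roll, pitch, yaw] about the fixed x, y, z axes, in that order (R = Rz(yaw) Ry(pitch) Rx(roll)).
In Python, from cell import env gives the robot as it stands. The module is installed in compiled form; this text tells all that it offers.
- The arm moves only by the tool drive_tool, never from a script. Its argument "moves" is one flat list of numbers, 5 for each row, row after row: the shift along the tool's x, y, z in units of 40 mm (1.0 is 40 mm), then the turn about the tool's z in units of 10 degrees (1.0 is 10 degrees), then the finger opening in mm, from 0 to 87. A call has 1 to 5 rows; each row is the pose to reach, as a shift and turn from the pose commanded when the call began, along the tool's axes at that moment; what a row does not reach only later rows make up. A row lasts 1/8 s, in which the tool goes at most 62.5 mm and 10.7 degrees, less where a joint would pass 70% of its speed; a pose out of reach is approached as far as the arm can. A call with a gripper value outside its range is refused whole. The fingers move at their own pace and stop on an object; "squeeze" is the grip in N (left out, the last holds). Time passes only in rows, so rows that repeat a pose let the fingers close. It gives the time, the measured TCP pose, the force, the opening and the grip force at its end, in the units of the state.
- env.get_obs(): the state, without advancing time (a new reading comes with each control period).
- env.read_camera(name): name is "scene" or "top" or "wrist"; returns (picture, depth): 384x512x3 uint8, red, green, blue; 384x512 float32, m along the optical axis (not along the pixel's ray), 0 where there is no reading.
- env.camera_model(name): a dict with "K" (3x3 intrinsics, pixels), "k1" (the pictures are not rectified: a ray, as slopes to the right and down, at radius r is drawn at 1 + k1 r^2 times it, then the intrinsics apply), "rvec" (rotation vector, rad) and "tvec" (3), from world to camera coordinates, as OpenCV has them; the wrist camera has in their place "tool_from_camera" (4x4, takes a point from camera to tool coordinates, whose origin is the TCP and whose axes are the flange's). Camera axes: x right, y down, z forward; pixel columns grow to the right and rows downward; lengths in m; the calibration is good to about 2 mm. A picture is of the moment at which its call begins: read the wrist's pose just before it. camera_model takes no time and is no camera call.
- env.sign_off(): hands the job in; it is judged then, once.
The state is a dict: "time_s": time; "qpos": joint angles; "joint_velocities": joint speeds; "effort": joint torques, N m; "tool_pos": TCP position; "tool_rot": TCP orientation; "force": force on the tool from outside, world axes, zero at the start; "wrist_torque": the same for the moment, N m; "grip_width": finger opening in m; "grasp_force": force on a finger pad.
Only numpy, scipy, OpenCV 4.12 (cv2) and the standard library are available. Lean on these libraries where they do the work, as an engineer would, in place of code of your own. Each camera call takes 0.05 s, during which the arm holds its last target. There are 200 camera calls.

## Task

One of the three sealed grey cases has something loose inside. Pick the cases up one at a time and shake or rock each to and fro lengthwise just above the bench until you know which one rattles; lay a case that does not rattle flat back where it stood. Finish holding the rattling case in the gripper, level and still, some 20 cm above the bench right over the roll of masking tape that lies behind the cases in the middle of the bench, ready to be taped as a reject: do not put it down or let go, and leave the other things on the bench alone.

Things in the scene. Friction and masses are not known exactly. Their poses are not given: they have to be found in the camera images.
- case_a: sealed grey plastic case, one of three alike outside: 50 mm wide (its x), 140 long (its y), 42 high, steel latches on the short ends; 130 to 420 g empty, the weight being no sign of the contents. Origin: centre of the underside, z up. It lies flat, length across the bench within 20 degrees; the three lie left, middle and right in any order. Grasp it across the width
- case_b: sealed grey plastic case, outside just like case_a, same origin and axes. Exactly one of the three cases, a different one each time, hides a loose round part of about 150 g that rolls freely along the length, up to 50 mm either way from the middle; the other two have nothing loose inside and feel dead when shaken or tipped
- case_c: sealed grey plastic case, outside just like case_a, same origin and axes. In the case that rattles the loose part knocks on the end walls, and its weight shifts from end to end, when the lifted case is shaken or tipped lengthwise
- tape: roll of beige masking tape lying flat on the bench behind the cases, about straight ahead of the robot (a like roll far to the right is not meant); ring of 100 mm outside diameter, 19 mm high; fixed. Origin: its centre on the bench
- marker_blue: bystander: white marker with a blue cap, 124 mm long, 13 mm thick, lying loose between two of the cases; its length is its y. Origin: centre of its underside
- forceps_thin: bystander: thin metal forceps, 122 mm long, 10 mm wide, 7 mm high, lying loose between two of the cases; its length is its y. Origin: centre of its underside
- comb: bystander: off-white gel comb, 24x100x12 mm, lying loose farther back. Origin: centre of its underside
- dish: bystander: clear petri dish, 58 mm diameter, 16 mm high, loose, farther back. Origin: centre of its underside

How it is judged (in metres and radians):
On the way:
1. the rattling case, held off the bench, is shaken or rocked so that its loose part runs to an end (over 35 mm off the middle) while the case is moving or tipped (((distance between loose_part_center and case_a below 0.08 m and height (world z) of case_a above 0.015 m and contact force between the fingers and case_a above 1 N and (y of loose_part_center in the frame of case_a above 0.035 m or y of loose_part_center in the frame of case_a below -0.035 m) and (angle between case_a's own z axis and vertical above 0.08 rad or linear speed of case_a above 0.1 m/s)) or (distance between loose_part_center and case_b below 0.08 m and height (world z) of case_b above 0.015 m and contact force between the fingers and case_b above 1 N and (y of loose_part_center in the frame of case_b above 0.035 m or y of loose_part_center in the frame of case_b below -0.035 m) and (angle between case_b's own z axis and vertical above 0.08 rad or linear speed of case_b above 0.1 m/s)) or (distance between loose_part_center and case_c below 0.08 m and height (world z) of case_c above 0.015 m and contact force between the fingers and case_c above 1 N and (y of loose_part_center in the frame of case_c above 0.035 m or y of loose_part_center in the frame of case_c below -0.035 m) and (angle between case_c's own z axis and vertical above 0.08 rad or linear speed of case_c above 0.1 m/s)))).
At the end, for the whole second after the job is handed in: The case with the loose part is gripped by the fingers, its underside 140 to 300 mm above the bench, level within 0.2 rad, still, its centre within 45 mm of the tape roll's centre seen from above; the other two cases lie flat on the bench, untouched, within 50 mm of where they stood (((distance between loose_part_center and case_a below 0.08 m and height (world z) of case_a between 0.14 and 0.3 m and angle between case_a's own z axis and vertical below 0.2 rad and horizontal distance between case_a and tape below 0.045 m and contact force between the fingers and case_a above 1 N and linear speed of case_a below 0.03 m/s and height (world z) of each of case_b, case_c below 0.006 m and angle between each of case_b, case_c's own z axis and vertical below 0.08 rad and distance of each of case_b, case_c from where it was at the start of the episode below 0.05 m and linear speed of each of case_b, case_c below 0.02 m/s and contact force between the arm and case_b below 0.1 N and contact force between the arm and case_c below 0.1 N) or (distance between loose_part_center and case_b below 0.08 m and height (world z) of case_b between 0.14 and 0.3 m and angle between case_b's own z axis and vertical below 0.2 rad and horizontal distance between case_b and tape below 0.045 m and contact force between the fingers and case_b above 1 N and linear speed of case_b below 0.03 m/s and height (world z) of each of case_a, case_c below 0.006 m and angle between each of case_a, case_c's own z axis and vertical below 0.08 rad and distance of each of case_a, case_c from where it was at the start of the episode below 0.05 m and linear speed of each of case_a, case_c below 0.02 m/s and contact force between the arm and case_a below 0.1 N and contact force between the arm and case_c below 0.1 N) or (distance between loose_part_center and case_c below 0.08 m and height (world z) of case_c between 0.14 and 0.3 m and angle between case_c's own z axis and vertical below 0.2 rad and horizontal distance between case_c and tape below 0.045 m and contact force between the fingers and case_c above 1 N and linear speed of case_c below 0.03 m/s and height (world z) of each of case_a, case_b below 0.006 m and angle between each of case_a, case_b's own z axis and vertical below 0.08 rad and distance of each of case_a, case_b from where it was at the start of the episode below 0.05 m and linear speed of each of case_a, case_b below 0.02 m/s and contact force between the arm and case_a below 0.1 N and contact force between the arm and case_b below 0.1 N))); the arm keeps its last pose, push and grip.
It fails at once if a bystander is pushed more than 30 mm (distance of any of marker_blue, forceps_thin, comb, dish from where it was at the start of the episode above 0.03 m).
It also fails if it takes over 72 s, if anything falls off the work surface, if the arm or the gripper's body presses on something with over 40 N, if the wrist force passes 120 N, or if a joint passes its speed limit or range.

## Working session

There is one attempt and no reset: what is moved stays moved. The work goes in short steps, Python scripts to look and compute and a tool call to move; the robot and the scene stay as the last step left them, time stands still between calls to the robot, and variables do not carry over. Pictures are saved under pics/ and viewed, at most 10 in all, crops included, and the job is handed in when it is done.

Besides the shell and the picture viewer there is one more tool, called after "Emit:" by a JSON object that holds its "api" and its "payload", one argument or row to a line. drive_tool: Moves the arm, as the interface text tells. Its arguments: {"type":"object","properties":{"moves":{"type":"array","items":{"type":"number"}},"squeeze":{"type":"number"}},"required":["moves"]}

```bash
mkdir -p pics; cat > h.py <<'E'
import numpy as np,cv2
from cell import env
from scipy.spatial.transform import Rotation as R
def cloud(name):
    p,d=env.read_camera(name); m=env.camera_model(name)
    v,u=np.mgrid[0:384,0:512]; pts=np.stack([u,v],-1).reshape(-1,1,2).astype(float)
    n=cv2.undistortPoints(pts,np.array(m["K"]),np.array([m["k1"],0,0,0,0.])).reshape(384,512,2)
    c=np.dstack([n*d[...,None],d])
    Rm=cv2.Rodrigues(np.array(m["rvec"],float))[0]; t=np.array(m["tvec"]).ravel()
    w=(c-t)@Rm; w[d==0]=np.nan
    return p,w
E
python3 - <<'E'
from h import *
o=env.get_obs();print({k:np.round(v,3).tolist() for k,v in o.items()})
p,w=cloud("top");cv2.imwrite("pics/top.png",p[...,::-1]);np.save("top.npy",w)
z=w[...,2]
m=((z>0.034)&(z<0.05)).astype(np.uint8)
n,l,s,c=cv2.connectedComponentsWithStats(m)
for i in range(1,n):
    if s[i,4]>150:
        q=w[l==i]; r=cv2.minAreaRect((q[:,:2]*1000).astype(np.float32)); print(s[i],r,np.median(q[:,2]))
E
```

```text
{'time_s': 0.0, 'qpos': [-74.194, 18.44, -4.017, 83.175, 1.296, 78.54, -3.26], 'joint_velocities': [0.036, 0.131, 0.041, -0.089, -0.001, 0.034, 0.014], 'effort': [0.001, -49.128, -0.403, -31.254, -0.064, 0.044, 0.0], 'tool_pos': [0.168, 0.627, 0.221], 'tool_rot': [-179.891, 0.007, 165.006], 'force': [-0.029, -0.045, 0.486], 'wrist_torque': [-0.025, -0.041, 0.02], 'grasp_force': 0.0, 'grip_width': 0.087}
[234  14 278  37 847] ((980.2845458984375, -456.8614807128906), (7.668451309204102, 875.3961791992188), 0.0816805437207222) 0.042019768589382854
[483  30  29  21 401] ((901.1253051757812, -828.5648193359375), (92.81865692138672, 59.90058898925781), 84.24915313720703) 0.04191492196230339
[  0  49 232  32 710] ((980.299560546875, 342.7710266113281), (704.3856811523438, 7.663930892944336), 89.82599639892578) 0.04206383152778358
[320  82  52  56 196] ((722.4115600585938, -280.47650146484375), (211.65338134765625, 93.59430694580078), 34.72213363647461) 0.04021072313619
[109 105  40  29 163] ((777.4273681640625, 304.1197204589844), (55.88649368286133, 131.07601928710938), 31.192419052124023) 0.041264804660002645
[166 129  30  13 222] ((730.6522827148438, 169.15756225585938), (86.70183563232422, 34.261531829833984), 78.51165771484375) 0.03551737579217827
[225 202  53  21 922] ((478.7476501464844, -2.704620361328125), (144.67831420898438, 50.5120964050293), 85.8031234741211) 0.04195355978651609
[331 203  52  27 924] ((427.0510559082031, -289.5099792480469), (142.01536560058594, 50.13703536987305), 71.09395599365234) 0.04213299238385949
[120 205  53  37 937] ((487.98760986328125, 288.3030700683594), (51.31177520751953, 145.32679748535156), 17.746963500976562) 0.04184860529765188
```

View pics/top.png

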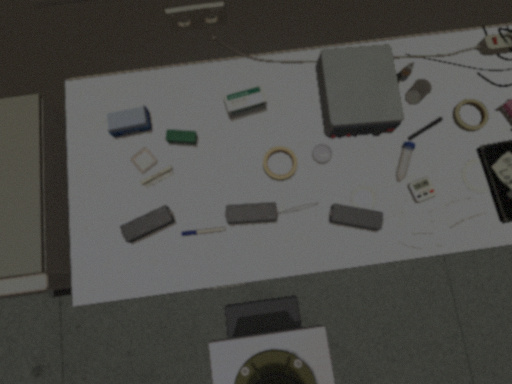

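The top view shows three grey cases at pixels (148,223), (252,213) and (356,217). The target tape is at (280,163), the marker at (203,231) and the forceps at (298,208), touching close to the middle case's right end.

```bash
cat >> h.py <<'E'
def go(x,y,z,yaw):
    o=env.get_obs(); p=np.array(o["tool_pos"]); Rt=R.from_euler("xyz",[180,0,o["tool_rot"][2]],degrees=True)
    s=Rt.inv().apply(np.array([x,y,z])-p)/0.04
    t=-((yaw-o["tool_rot"][2]+90)%180-90)/10
    print("t",round(o["time_s"],2),"pos",np.round(p,4),"rot",np.round(o["tool_rot"],1),"F",np.round(o["force"],2),"T",np.round(o["wrist_torque"],3),"grip",round(o["grip_width"],4),round(o["grasp_force"],1),"q7",round(o["qpos"][6],1))
    print("units",np.round(s,2),"turn",round(t,2),"rows>=",np.linalg.norm(s)*40/62.5,abs(t)*10/10.7)
E
python3 - <<'E'
from h import *
w=np.load("top.npy");z=w[...,2]
for u0,u1,v0,v1 in [(110,180,200,245),(215,282,198,228),(325,388,198,235)]:
    q=w[v0:v1,u0:u1].reshape(-1,3); q=q[(q[:,2]>.036)&(q[:,2]<.048)]
    r=cv2.boxPoints(cv2.minAreaRect((q[:,:2]*1000).astype(np.float32)))
    e=max([r[1]-r[0],r[2]-r[1]],key=np.linalg.norm)
    c=np.cov(q[:,:2].T);ev=np.linalg.eigh(c)[1][:,1]
    print(r.mean(0),q.mean(0),"axis deg",np.degrees(np.arctan2(e[1],e[0]))%180,np.degrees(np.arctan2(ev[1],ev[0]))%180)
q=w[140:188,255:305].reshape(-1,3);q=q[(q[:,2]>.012)&(q[:,2]<.025)]
print("tape",cv2.minEnclosingCircle((q[:,:2]*1000).astype(np.float32)),q.mean(0))
go(0.487,0.288,0.13,180+107.7)
E
```

```text
[488.38678 286.66608] [0.48729155 0.28724933 0.04183475] axis deg 108.23115 107.9998960501428
[478.6264     -4.3566895] [ 0.47805731 -0.00338185  0.04199031] axis deg 85.80312 86.10292218411924
[ 427.1646 -289.1784] [ 0.42685774 -0.28847427  0.04212116] axis deg 71.09395 71.245599847157
tape ((615.2029418945312, -105.73848724365234), 50.741676330566406) [ 0.61433475 -0.1060986   0.01827184]
t 0.05 pos [0.1682 0.6273 0.2215] rot [-179.9    0.   165. ] F [ 0.09 -0.42  0.32] T [0.037 0.058 0.047] grip 0.0869 0.0 q7 -3.3
units [-9.9  -6.13  2.29] turn 5.73 rows>= 7.592236925525917 5.355052220624788
```

Emit:
{"api": "drive_tool", "payload": {
  "moves": [-1.5,-0.9,0.3,1.0,87,-3,-1.8,0.6,2,87,-4.5,-2.8,0.9,3,87,-6,-3.7,1.2,4,87,-7.4,-4.6,1.6,4.8,87]
}}

```text
time_s: 0.68
tool_pos: [0.3799, 0.4019, 0.1669]
tool_rot: [180.0, -0.0, 116.7]
force: [0.0, 0.2, 1.0]
grip_width: 0.0872
grasp_force: 0.0
```

```bash
python3 -c "
from h import *
go(0.488,0.287,0.10,108)"
```

```text
t 0.68 pos [0.3799 0.4019 0.1669] rot [180.   -0.  116.7] F [0.03 0.17 1.05] T [-0.016 -0.127  0.016] grip 0.0872 0.0 q7 -21.2
units [-3.78  1.12  1.67] turn 0.87 rows>= 2.741957700497602 0.8149455811545129
```

Emit:
{"api": "drive_tool", "payload": {
  "moves": [-1.4,0.4,0.7,0.5,87,-2.84,0.84,1.44,0.9,87,-2.84,0.84,1.44,0.9,87,-2.84,0.84,1.44,0.9,87,-2.84,0.84,1.44,0.9,87]
}}

```text
time_s: 1.3
tool_pos: [0.4593, 0.3196, 0.1103]
tool_rot: [180.0, -0.1, 108.2]
force: [-0.2, -0.8, 0.1]
grip_width: 0.0871
grasp_force: 0.0
```

```bash
python3 - <<'E'
from h import *
go(0.488,0.287,0.004,108.1)
p,d=env.read_camera("wrist");cv2.imwrite("pics/w1.png",p[...,::-1])
E
```

```text
t 1.3 pos [0.4593 0.3196 0.1103] rot [ 1.800e+02 -1.000e-01  1.082e+02] F [-0.18 -0.82  0.07] T [-0.114  0.036 -0.044] grip 0.0871 0.0 q7 -16.2
units [-1.    0.43  2.66] turn 0.01 rows>= 1.8370870634864982 0.006145375047800684
```

View pics/w1.png

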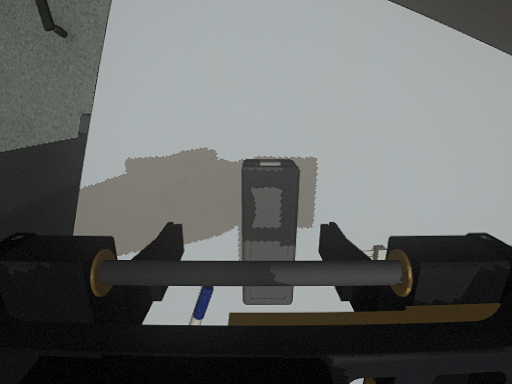

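The wrist view shows the left case at (268,230) between the open fingers and aligned with them. The marker at (203,305) is clear of them.

Emit:
{"api": "drive_tool", "payload": {
  "moves": [-1.0,0.43,0.6,0,87,-1.0,0.43,1.4,0,87,-1.0,0.43,2.0,0,87,-1.0,0.43,2.6,0,87,-1.0,0.43,2.6,0,87]
}}

```text
time_s: 1.98
tool_pos: [0.487, 0.2856, 0.0046]
tool_rot: [-179.8, 0.0, 108.1]
force: [0.6, -0.1, -0.3]
grip_width: 0.0868
grasp_force: 0.0
```

```bash
python3 - <<'E'
from h import *
go(0.488,0.287,0.005,108.1)
E
```

```text
t 1.98 pos [0.487  0.2856 0.0046] rot [-179.8    0.   108.1] F [ 0.61 -0.08 -0.3 ] T [-0.031  0.033  0.028] grip 0.0868 0.0 q7 -9.1
units [ 0.03  0.03 -0.01] turn 0.0 rows>= 0.028475400600563434 0.0038167578385533197
```

Emit:
{"api": "drive_tool", "payload": {
  "moves": [0,0,0,0,40,0,0,0,0,40,0,0,0,0,40,0,0,0,0,40,0,0,0,0,40],
  "squeeze": 40
}}

```text
time_s: 2.6
tool_pos: [0.4888, 0.285, 0.0061]
tool_rot: [-180.0, -0.0, 108.0]
force: [-1.2, -0.2, 1.8]
grip_width: 0.05
grasp_force: 40.0
```

Emit:
{"api": "drive_tool", "payload": {
  "moves": [0,0,-0.4,0,40,0,0,-0.9,0,40,0,0,-1.2,0,40,0,0,-1.2,0,40,0,0,-1.2,0,40]
}}

```text
time_s: 3.22
tool_pos: [0.4885, 0.2847, 0.0533]
tool_rot: [-179.9, 0.0, 108.0]
force: [-0.1, -0.9, -2.5]
grip_width: 0.0498
grasp_force: 40.0
```

```bash
python3 - <<'E'
from h import *
go(0.488,0.287,0.005,108.1)
E
```

```text
t 3.23 pos [0.4885 0.2847 0.0533] rot [-179.9    0.   108. ] F [-0.09 -0.89 -2.52] T [-0.112  0.009 -0.002] grip 0.0498 40.0 q7 -10.2
units [0.06 0.01 1.21] turn -0.01 rows>= 0.7732105882019105 0.00897709320278325
```

Emit:
{"api": "drive_tool", "payload": {
  "moves": [1.2,0,0,0,40,-0.2,0,0,0,40,1.0,0,0,0,40,-0.2,0,0,0,40,1.0,0,0,0,40]
}}

```text
time_s: 3.85
tool_pos: [0.4808, 0.3134, 0.0529]
tool_rot: [-180.0, 0.4, 107.2]
force: [0.9, 1.6, -3.3]
grip_width: 0.0498
grasp_force: 40.0
```

```bash
cat >> h.py <<'E'
def feel(n=10):
    a=[]
    for i in range(n):
        env.read_camera("wrist"); o=env.get_obs()
        Rt=R.from_euler("xyz",o["tool_rot"],degrees=True)
        a.append(np.r_[o["time_s"],Rt.inv().apply(o["force"]),Rt.inv().apply(o["wrist_torque"])])
    a=np.array(a); print("tool-frame t,F,T\n",np.round(a,3)); print("mean",np.round(a.mean(0),3),"sd",np.round(a.std(0),3))
E
python3 -c "
from h import *
feel();go(0.488,0.287,0.05,108)"
```

```text
tool-frame t,F,T
 [[ 3.9000e+00  1.0226e+01  4.1600e-01  2.8640e+00  3.5000e-02  9.8100e-01
  -7.0000e-03]
 [ 3.9500e+00  1.9520e+00  1.8700e-01  3.4220e+00  1.2400e-01  1.2800e-01
  -3.0000e-02]
 [ 4.0000e+00  4.5300e-01  7.8000e-02  3.7570e+00  6.4000e-02 -1.1400e-01
   1.6000e-02]
 [ 4.0500e+00 -4.3500e-01 -2.5100e-01  3.9910e+00  1.8000e-02 -1.4400e-01
  -4.4000e-02]
 [ 4.1000e+00 -6.6700e-01  3.3200e-01  3.0850e+00 -3.0000e-03 -1.4400e-01
   2.0000e-02]
 [ 4.1500e+00 -1.1600e-01 -1.3500e-01  3.1030e+00  5.5000e-02 -1.2800e-01
  -1.5000e-02]
 [ 4.2000e+00 -6.6300e-01 -3.2000e-01  2.7730e+00  5.8000e-02 -1.5100e-01
  -1.2000e-02]
 [ 4.2500e+00 -4.5000e-02  1.9900e-01  2.4590e+00  6.0000e-03 -6.8000e-02
   8.0000e-03]
 [ 4.3000e+00 -4.0600e-01 -3.4400e-01  3.4810e+00  2.9000e-02 -3.2000e-02
  -2.4000e-02]
 [ 4.3500e+00  7.3700e-01 -2.7800e-01  3.5750e+00  1.2000e-02 -8.4000e-02
  -3.6000e-02]]
mean [ 4.125  1.104 -0.012  3.251  0.04   0.024 -0.013] sd [0.144 3.134 0.272 0.452 0.035 0.329 0.021]
t 4.35 pos [0.4769 0.3222 0.0537] rot [-180.     0.   107.9] F [-0.49  0.61 -3.58] T [-0.084 -0.014  0.036] grip 0.0494 40.0 q7 -14.2
units [-0.92 -0.01  0.09] turn -0.01 rows>= 0.5939395391574335 0.006255165959761774
```

Emit:
{"api": "drive_tool", "payload": {
  "moves": [-1.2,0,0,0,40,0.2,0,0,0,40,-1.0,0,0,0,40,0.2,0,0,0,40,-1.0,0,0,0,40]
}}

```text
time_s: 4.97
tool_pos: [0.4859, 0.294, 0.0541]
tool_rot: [179.9, -0.4, 108.7]
force: [1.3, -0.9, -3.4]
grip_width: 0.0497
grasp_force: 40.0
```

```bash
python3 -c "
from h import *
feel();go(0.488,0.287,0.05,108)"
```

```text
tool-frame t,F,T
 [[ 5.0250e+00 -1.0088e+01 -1.4500e+00  4.1030e+00  1.1300e-01 -1.1250e+00
  -1.1000e-02]
 [ 5.0750e+00 -1.5630e+00  5.2200e-01  3.5220e+00  3.0000e-02 -2.5600e-01
  -6.9000e-02]
 [ 5.1250e+00  8.6000e-01 -1.0000e+00  2.5680e+00  3.7000e-02 -2.7000e-02
   1.0000e-02]
 [ 5.1750e+00  9.8800e-01  3.2100e-01  2.4680e+00  3.7000e-02 -9.0000e-03
  -2.6000e-02]
 [ 5.2250e+00  5.8700e-01 -3.0000e-02  3.7530e+00  2.4000e-02 -4.4000e-02
  -2.3000e-02]
 [ 5.2750e+00  1.2710e+00 -1.8000e-01  2.2740e+00  7.0000e-02 -4.8000e-02
  -4.0000e-03]
 [ 5.3250e+00  6.2900e-01 -1.6400e-01  3.8360e+00  2.4000e-02 -6.9000e-02
   9.0000e-03]
 [ 5.3750e+00 -2.7700e-01  1.7000e-02  3.2200e+00 -6.0000e-03 -7.5000e-02
  -3.5000e-02]
 [ 5.4250e+00  2.9500e-01 -6.4300e-01  2.7880e+00  1.3100e-01 -4.9000e-02
  -4.0000e-02]
 [ 5.4750e+00  5.6200e-01 -1.5100e-01  3.5520e+00  5.2000e-02 -6.6000e-02
   1.6000e-02]]
mean [ 5.25  -0.674 -0.276  3.208  0.051 -0.177 -0.017] sd [0.144 3.228 0.567 0.609 0.04  0.323 0.025]
t 5.47 pos [0.4887 0.2857 0.0538] rot [180.   -0.  108.1] F [-0.32  0.49 -3.55] T [-0.079  0.029 -0.016] grip 0.0499 40.0 q7 -10.3
units [ 0.04 -0.01  0.1 ] turn 0.01 rows>= 0.06602215613599932 0.0054780357178078045
```

Emit:
{"api": "drive_tool", "payload": {
  "moves": [1.3,0,0,0,40,1.3,0,0,0,40,1.3,0,0,0,40,1.3,0,0,0,40,1.3,0,0,0,40]
}}

```text
time_s: 6.1
tool_pos: [0.4734, 0.3336, 0.0539]
tool_rot: [180.0, 0.0, 107.9]
force: [1.0, -0.6, -3.7]
grip_width: 0.0494
grasp_force: 40.0
```

```bash
python3 -c "
from h import *
feel(12)"
```

```text
tool-frame t,F,T
 [[ 6.150e+00  2.000e-01 -4.610e-01  3.379e+00  7.600e-02 -1.460e-01
   3.000e-02]
 [ 6.200e+00 -8.860e-01 -8.010e-01  3.500e+00  5.400e-02 -1.600e-01
  -2.400e-02]
 [ 6.250e+00  6.770e-01 -2.200e-02  3.304e+00  6.700e-02 -1.120e-01
   1.000e-03]
 [ 6.300e+00 -4.420e-01  4.300e-02  2.970e+00  4.500e-02 -7.100e-02
  -0.000e+00]
 [ 6.350e+00  6.540e-01  4.550e-01  2.994e+00  9.000e-02 -8.000e-02
   3.400e-02]
 [ 6.400e+00  8.430e-01 -5.520e-01  2.688e+00  1.000e-02 -7.400e-02
  -4.700e-02]
 [ 6.450e+00 -8.300e-02 -4.000e-02  2.019e+00  1.280e-01 -6.900e-02
  -3.000e-03]
 [ 6.500e+00 -4.400e-02  2.080e-01  2.977e+00  3.000e-02 -3.700e-02
  -9.000e-03]
 [ 6.550e+00  1.640e-01 -5.050e-01  2.808e+00  3.000e-02 -8.400e-02
   3.100e-02]
 [ 6.600e+00 -1.870e-01 -2.190e-01  3.577e+00  7.400e-02 -6.000e-02
   3.400e-02]
 [ 6.650e+00 -2.490e-01 -9.200e-02  2.712e+00  2.800e-02 -7.700e-02
  -5.000e-03]
 [ 6.700e+00  8.680e-01  4.560e-01  3.737e+00  3.800e-02 -1.030e-01
  -6.000e-03]]
mean [ 6.425e+00  1.260e-01 -1.270e-01  3.055e+00  5.600e-02 -8.900e-02
  3.000e-03] sd [0.173 0.525 0.381 0.457 0.031 0.034 0.024]
```

Emit:
{"api": "drive_tool", "payload": {
  "moves": [-1.3,0,0,0,40,-1.3,0,0,0,40,-1.3,0,0,0,40,-1.3,0,0,0,40,-1.3,0,0,0,40]
}}

```text
time_s: 7.32
tool_pos: [0.4886, 0.286, 0.0538]
tool_rot: [180.0, -0.0, 108.1]
force: [-0.4, 1.3, -2.6]
grip_width: 0.0496
grasp_force: 40.0
```

```bash
python3 -c "
from h import *
feel(12);go(0.4888,0.285,0.0065,108)"
```

```text
tool-frame t,F,T
 [[ 7.375e+00 -2.600e-01 -3.470e-01  3.937e+00  3.000e-02 -8.000e-02
   2.600e-02]
 [ 7.425e+00  4.440e-01  5.000e-02  3.752e+00  5.200e-02 -6.100e-02
  -0.000e+00]
 [ 7.475e+00  3.590e-01  2.360e-01  3.385e+00  3.600e-02 -6.000e-02
  -5.600e-02]
 [ 7.525e+00  5.320e-01 -5.310e-01  4.430e+00  7.400e-02 -9.200e-02
  -6.000e-03]
 [ 7.575e+00  9.220e-01  3.100e-02  3.323e+00  3.100e-02 -6.100e-02
  -9.000e-03]
 [ 7.625e+00 -1.490e-01 -7.300e-02  3.612e+00  5.700e-02 -9.600e-02
  -4.200e-02]
 [ 7.675e+00 -6.620e-01  2.140e-01  2.516e+00  1.500e-02 -1.100e-01
  -1.900e-02]
 [ 7.725e+00  3.090e-01 -5.300e-02  3.523e+00  2.000e-03 -7.300e-02
  -2.100e-02]
 [ 7.775e+00  1.880e-01  3.320e-01  3.022e+00  3.800e-02 -8.900e-02
  -1.700e-02]
 [ 7.825e+00  7.550e-01 -7.650e-01  2.861e+00  1.070e-01 -8.700e-02
  -4.500e-02]
 [ 7.875e+00 -3.010e-01 -1.550e-01  2.671e+00  3.800e-02 -5.700e-02
   1.900e-02]
 [ 7.925e+00  2.120e-01  6.950e-01  3.215e+00  7.200e-02 -6.800e-02
  -4.800e-02]]
mean [ 7.65   0.196 -0.03   3.354  0.046 -0.078 -0.018] sd [0.173 0.444 0.377 0.524 0.027 0.016 0.025]
t 7.92 pos [0.489  0.285  0.0538] rot [180.  -0. 108.] F [ 0.6   0.42 -3.22] T [-0.087  0.047  0.048] grip 0.0499 40.0 q7 -10.3
units [ 0.   -0.01  1.18] turn -0.0 rows>= 0.7575033415391674 0.00021725953532839872
```

Emit:
{"api": "drive_tool", "payload": {
  "moves": [0,0,0.5,0,40,0,0,0.9,0,40,0,0,1.1,0,40,0,0,1.19,0,40,0,0,1.19,0,40]
}}

```text
time_s: 8.55
tool_pos: [0.4894, 0.2853, 0.0066]
tool_rot: [179.9, -0.0, 108.0]
force: [0.5, -1.1, -3.4]
grip_width: 0.0498
grasp_force: 40.0
```

Emit:
{"api": "drive_tool", "payload": {
  "moves": [0,0,0,0,87,0,0,0,0,87,0,0,0,0,87,0,0,0,0,87,0,0,0,0,87]
}}

```text
time_s: 9.18
tool_pos: [0.4891, 0.2851, 0.0063]
tool_rot: [180.0, -0.0, 108.0]
force: [-0.0, -0.4, 0.1]
grip_width: 0.0854
grasp_force: 0.0
```

Emit:
{"api": "drive_tool", "payload": {
  "moves": [0,0,-0.7,0,87,0,0,-1.7,0,87,0,0,-2.7,0,87,0,0,-3,0,87,0,0,-3,0,87]
}}

```text
time_s: 9.8
tool_pos: [0.4892, 0.2852, 0.1265]
tool_rot: [179.9, -0.0, 108.0]
force: [0.3, 0.4, 0.5]
grip_width: 0.0869
grasp_force: 0.0
```

```bash
python3 -c "
from h import *
feel(6)
go(0.4785,-0.004,0.12,86)"
```

```text
tool-frame t,F,T
 [[ 9.850e+00  5.200e-02 -3.770e-01  7.390e-01  4.400e-02 -6.700e-02
  -7.500e-02]
 [ 9.900e+00  6.120e-01 -7.110e-01  4.940e-01  2.400e-02 -6.400e-02
   2.100e-02]
 [ 9.950e+00  1.020e+00  2.350e-01 -3.000e-03  6.800e-02 -9.100e-02
  -1.900e-02]
 [ 1.000e+01  3.480e-01  2.680e-01  9.690e-01  5.600e-02 -4.900e-02
   2.100e-02]
 [ 1.005e+01 -1.002e+00 -3.680e-01 -5.450e-01  5.200e-02 -6.000e-02
  -2.100e-02]
 [ 1.010e+01 -4.950e-01  8.100e-02  3.740e-01  3.700e-02 -6.600e-02
   6.300e-02]]
mean [ 9.975e+00  8.900e-02 -1.450e-01  3.380e-01  4.700e-02 -6.600e-02
 -2.000e-03] sd [0.085 0.676 0.363 0.497 0.014 0.013 0.044]
t 10.1 pos [0.4883 0.2845 0.1248] rot [-179.9    0.   108. ] F [ 0.23 -0.45 -0.37] T [-0.074  0.015 -0.063] grip 0.0868 0.0 q7 -11.6
units [-6.78 -2.46  0.12] turn 2.2 rows>= 4.619802780141404 2.056227374981441
```

Left case dead (the torque matches the unloaded bias). Next, the middle case.

Emit:
{"api": "drive_tool", "payload": {
  "moves": [-1.4,-0.5,0,0.5,87,-2.8,-1,0,1,87,-4.2,-1.5,0,1.5,87,-5.6,-2,0,2,87,-6.78,-2.46,0,2.2,87]
}}

```text
time_s: 10.72
tool_pos: [0.4787, -0.0058, 0.1259]
tool_rot: [-180.0, 0.0, 85.8]
force: [0.4, -0.5, -0.4]
grip_width: 0.087
grasp_force: 0.0
```

```bash
python3 -c "
from h import *
go(0.4785,-0.004,0.006,86)"
```

```text
t 10.72 pos [ 0.4787 -0.0058  0.1259] rot [-180.     0.    85.8] F [ 0.36 -0.53 -0.42] T [-0.12   0.015  0.087] grip 0.087 0.0 q7 -5.8
units [ 0.04 -0.01  3.  ] turn -0.02 rows>= 1.918246056929846 0.01489764486602111
```

Emit:
{"api": "drive_tool", "payload": {
  "moves": [0,0,0.9,0,87,0,0,1.9,0,87,0,0,2.7,0,87,0,0,3.0,0,87,0,0,3.0,0,87]
}}

```text
time_s: 11.35
tool_pos: [0.4788, -0.0035, 0.0058]
tool_rot: [-179.9, 0.0, 86.0]
force: [0.1, -0.8, 0.1]
grip_width: 0.0871
grasp_force: 0.0
```

Emit:
{"api": "drive_tool", "payload": {
  "moves": [0,0,0,0,40,0,0,0,0,40,0,0,0,0,40,0,0,0,0,40,0,0,0,0,40]
}}

```text
time_s: 11.98
tool_pos: [0.4786, -0.0032, 0.0063]
tool_rot: [-179.9, -0.0, 86.0]
force: [-1.9, 0.2, 3.6]
grip_width: 0.0498
grasp_force: 40.0
```

Emit:
{"api": "drive_tool", "payload": {
  "moves": [0,0,-0.4,0,40,0,0,-0.9,0,40,0,0,-1.2,0,40,0,0,-1.2,0,40,0,0,-1.2,0,40]
}}

```text
time_s: 12.6
tool_pos: [0.4786, -0.0033, 0.0537]
tool_rot: [-179.9, 0.0, 86.0]
force: [-0.5, 0.1, -4.7]
grip_width: 0.0502
grasp_force: 40.0
```

Emit:
{"api": "drive_tool", "payload": {
  "moves": [1.3,0,0,0,40,1.3,0,0,0,40,1.3,0,0,0,40,1.3,0,0,0,40,1.3,0,0,0,40]
}}

```text
time_s: 13.22
tool_pos: [0.4827, 0.0476, 0.0541]
tool_rot: [-180.0, 0.0, 85.9]
force: [-0.7, -0.3, -3.9]
grip_width: 0.0495
grasp_force: 40.0
```

```bash
sed -i 's/print("tool-frame t,F,T.n",np.round(a,3)); /print("Ty",np.round(a[:,5],2),"Fx",np.round(a[:,1],1));/' h.py; python3 -c "
from h import *
feel(10)"
```

```text
Ty [-0.09 -0.11 -0.07 -0.09 -0.08 -0.05 -0.08 -0.08 -0.05 -0.07] Fx [ 0.3 -0.8 -0.1  0.1 -0.6  1.3  0.1 -0.3 -0.1 -0.6]
mean [ 1.350e+01 -7.300e-02  3.170e-01  4.626e+00  4.900e-02 -7.600e-02
  4.000e-03] sd [0.144 0.567 0.479 0.539 0.033 0.016 0.017]
```

Emit:
{"api": "drive_tool", "payload": {
  "moves": [-1.3,0,0,0,40,-1.3,0,0,0,40,-1.3,0,0,0,40,-1.3,0,0,0,40,-1.3,0,0,0,40]
}}

```text
time_s: 14.35
tool_pos: [0.4793, -0.0024, 0.0542]
tool_rot: [180.0, -0.0, 86.1]
force: [-0.0, -0.1, -4.5]
grip_width: 0.05
grasp_force: 40.0
```

```bash
python3 -c "
from h import *
feel(10);go(0.4787,-0.0055,0.0065,86)"
```

```text
Ty [-0.07 -0.09 -0.08 -0.13 -0.1  -0.17 -0.12 -0.11 -0.06 -0.15] Fx [-0.   0.  -1.6 -0.7 -0.3 -0.1  0.5 -0.3 -0.2  0.3]
mean [ 1.4625e+01 -2.4500e-01  2.7400e-01  4.7610e+00  6.0000e-02 -1.0700e-01
 -1.1000e-02] sd [0.144 0.543 0.52  0.318 0.032 0.035 0.025]
t 14.85 pos [ 0.4792 -0.0034  0.0542] rot [180.  -0.  86.] F [-0.74  0.32 -4.59] T [-0.148 -0.006  0.057] grip 0.0496 40.0 q7 -2.5
units [-0.05 -0.01  1.19] turn -0.0 rows>= 0.7645193995233444 1.1021846427024472e-06
```

Emit:
{"api": "drive_tool", "payload": {
  "moves": [1.3,0,0,0,40,0,0,0,0,40,1.3,0,0,0,40,1.3,0,0,0,40,1.3,0,0,0,40]
}}

```text
time_s: 15.48
tool_pos: [0.4827, 0.0487, 0.0541]
tool_rot: [-180.0, 0.0, 86.1]
force: [-0.3, -0.0, -4.8]
grip_width: 0.0496
grasp_force: 40.0
```

```bash
python3 -c "
from h import *
feel(16)"
```

```text
Ty [-0.09 -0.13 -0.11 -0.09 -0.1  -0.11 -0.09 -0.05 -0.1  -0.1  -0.1  -0.08
 -0.07 -0.13 -0.07 -0.06] Fx [-0.3  1.   0.7  0.2 -0.6 -0.  -0.3  0.7 -0.3  0.7  0.1  0.2 -0.3 -0.1
 -0.3 -0.4]
mean [ 1.590e+01  4.700e-02  4.000e-03  5.034e+00  3.700e-02 -9.200e-02
 -7.000e-03] sd [0.23  0.46  0.241 0.469 0.034 0.023 0.04 ]
```

Emit:
{"api": "drive_tool", "payload": {
  "moves": [-1.3,0,0,0,40,0,0,0,0,40,-1.3,0,0,0,40,-1.3,0,0,0,40,-1.3,0,0,0,40]
}}

```text
time_s: 16.9
tool_pos: [0.4792, -0.0035, 0.0542]
tool_rot: [180.0, -0.0, 85.9]
force: [0.0, -1.1, -2.8]
grip_width: 0.0495
grasp_force: 40.0
```

```bash
python3 -c "
from h import *
feel(16);go(0.4787,-0.0035,0.0065,86)"
```

```text
Ty [-0.05 -0.11 -0.08 -0.06 -0.12 -0.11 -0.09 -0.07 -0.12 -0.1  -0.15 -0.07
 -0.05 -0.07 -0.09 -0.14] Fx [ 0.9 -0.5 -0.5  0.1 -0.3  0.6  0.9  0.5 -0.3 -0.5  0.   0.2 -0.2 -0.3
  0.3 -0.3]
mean [ 1.7325e+01  3.7000e-02 -1.1200e-01  5.0260e+00  6.1000e-02 -9.2000e-02
  7.0000e-03] sd [0.23  0.462 0.432 0.534 0.035 0.028 0.021]
t 17.7 pos [ 0.4792 -0.0033  0.0542] rot [180.  -0.  86.] F [-0.26 -0.24 -5.08] T [-0.131  0.059  0.014] grip 0.0494 40.0 q7 -2.6
units [-0.01 -0.01  1.19] turn 0.0 rows>= 0.7632597509517491 1.8744112133913194e-05
```

The middle case looks dead too. I'll put it back and check the right one to confirm.

Emit:
{"api": "drive_tool", "payload": {
  "moves": [0,0,0.5,0,40,0,0,0.9,0,40,0,0,1.1,0,40,0,0,1.2,0,40,0,0,1.2,0,40]
}}

```text
time_s: 18.32
tool_pos: [0.4798, -0.0034, 0.0066]
tool_rot: [180.0, -0.0, 86.0]
force: [0.6, 0.3, -5.2]
grip_width: 0.0497
grasp_force: 40.0
```

Emit:
{"api": "drive_tool", "payload": {
  "moves": [0,0,0,0,87,0,0,0,0,87,0,0,0,0,87,0,0,0,0,87,0,0,0,0,87]
}}

```text
time_s: 18.95
tool_pos: [0.4793, -0.0033, 0.0063]
tool_rot: [180.0, -0.0, 86.0]
force: [0.4, 0.1, 0.4]
grip_width: 0.0856
grasp_force: 0.0
```

Emit:
{"api": "drive_tool", "payload": {
  "moves": [0,0,-0.7,0,87,0,0,-1.7,0,87,0,0,-2.7,0,87,0,0,-3,0,87,0,0,-3,0,87]
}}

```text
time_s: 19.58
tool_pos: [0.4795, -0.0032, 0.1265]
tool_rot: [179.9, -0.0, 86.0]
force: [0.6, -0.2, -1.2]
grip_width: 0.0868
grasp_force: 0.0
```

```bash
python3 -c "
from h import *
feel(4)
go(0.427,-0.289,0.12,71.2)"
```

```text
Ty [-0.04 -0.14 -0.13 -0.11] Fx [-0.6 -0.5  0.  -0.5]
mean [ 1.97e+01 -4.15e-01 -8.10e-02  1.14e-01  4.00e-02 -1.07e-01 -1.70e-02] sd [0.056 0.257 0.329 0.153 0.015 0.039 0.005]
t 19.77 pos [ 0.4781 -0.0035  0.1247] rot [-1.798e+02  1.000e-01  8.600e+01] F [-0.19 -0.47 -0.17] T [-0.11   0.03   0.016] grip 0.0871 0.0 q7 -5.9
units [-7.21 -0.78  0.12] turn 1.48 rows>= 4.6420188283615325 1.3831073025532465
```

Emit:
{"api": "drive_tool", "payload": {
  "moves": [-1.5,-0.1,0,0.4,87,-3,-0.2,0,0.8,87,-4.4,-0.4,0,1.2,87,-5.8,-0.6,0,1.48,87,-7.2,-0.78,0,1.48,87]
}}

```text
time_s: 20.4
tool_pos: [0.427, -0.2897, 0.1253]
tool_rot: [-179.9, -0.0, 71.2]
force: [0.8, -0.6, -0.9]
grip_width: 0.087
grasp_force: 0.0
```

```bash
python3 -c "
from h import *
go(0.427,-0.289,0.006,71.2)"
```

```text
t 20.4 pos [ 0.427  -0.2897  0.1253] rot [-179.9   -0.    71.2] F [ 0.83 -0.62 -0.95] T [-0.115  0.038  0.016] grip 0.087 0.0 q7 18.7
units [ 0.02 -0.    2.98] turn -0.0 rows>= 1.9096202870758407 0.0005021098919751898
```

Emit:
{"api": "drive_tool", "payload": {
  "moves": [0,0,0.9,0,87,0,0,1.9,0,87,0,0,2.7,0,87,0,0,2.98,0,87,0,0,2.98,0,87]
}}

```text
time_s: 21.02
tool_pos: [0.4273, -0.2884, 0.0064]
tool_rot: [-179.9, 0.0, 71.2]
force: [1.0, -0.3, 0.3]
grip_width: 0.0869
grasp_force: 0.0
```

Emit:
{"api": "drive_tool", "payload": {
  "moves": [0,0,0,0,40,0,0,0,0,40,0,0,0,0,40,0,0,0,0,40,0,0,0,0,40]
}}

```text
time_s: 21.65
tool_pos: [0.4279, -0.2883, 0.0072]
tool_rot: [-180.0, -0.0, 71.2]
force: [-0.8, 0.1, 2.7]
grip_width: 0.0497
grasp_force: 40.0
```

Emit:
{"api": "drive_tool", "payload": {
  "moves": [0,0,-0.4,0,40,0,0,-0.9,0,40,0,0,-1.2,0,40,0,0,-1.2,0,40,0,0,-1.2,0,40]
}}

```text
time_s: 22.28
tool_pos: [0.4278, -0.2881, 0.0548]
tool_rot: [-180.0, -0.0, 71.2]
force: [-0.4, -0.8, -4.6]
grip_width: 0.0496
grasp_force: 40.0
```

Emit:
{"api": "drive_tool", "payload": {
  "moves": [1.3,0,0,0,40,1.3,0,0,0,40,1.3,0,0,0,40,1.3,0,0,0,40,1.3,0,0,0,40]
}}

```text
time_s: 22.9
tool_pos: [0.4443, -0.2401, 0.0549]
tool_rot: [-180.0, 0.0, 71.1]
force: [0.3, 0.5, -3.3]
grip_width: 0.0494
grasp_force: 40.0
```

```bash
python3 -c "
from h import *
feel(12)"
```

```text
Ty [-0.1  -0.06 -0.12 -0.08 -0.17 -0.08 -0.14 -0.08 -0.18 -0.1  -0.12 -0.11] Fx [ 1.3  0.3 -0.2 -0.2  0.1  0.   0.1  0.7 -0.4  0.4 -0.1 -0.5]
mean [ 2.3225e+01  1.2800e-01 -2.0200e-01  3.7760e+00  2.0000e-02 -1.1200e-01
 -9.0000e-03] sd [0.173 0.482 0.46  0.399 0.036 0.037 0.023]
```

Emit:
{"api": "drive_tool", "payload": {
  "moves": [-1.3,0,0,0,40,-1.3,0,0,0,40,-1.3,0,0,0,40,-1.3,0,0,0,40,-1.3,0,0,0,40]
}}

```text
time_s: 24.12
tool_pos: [0.4285, -0.2875, 0.0549]
tool_rot: [-180.0, -0.0, 71.3]
force: [-0.2, 0.7, -4.5]
grip_width: 0.0493
grasp_force: 40.0
```

```bash
python3 -c "
from h import *
feel(12);go(0.615,-0.106,0.205,90)"
```

```text
Ty [-0.12 -0.07 -0.1  -0.17 -0.1  -0.12 -0.13 -0.1  -0.1  -0.08 -0.09 -0.13] Fx [-0.4  0.3  0.8 -0.5 -0.3  0.1  0.8  0.4 -0.5  0.5  0.2  0.4]
mean [ 2.445e+01  1.620e-01  4.300e-02  3.459e+00  5.200e-02 -1.100e-01
 -4.000e-03] sd [0.173 0.444 0.489 0.473 0.017 0.025 0.021]
t 24.73 pos [ 0.428  -0.2885  0.055 ] rot [180.   -0.   71.2] F [ 0.27  0.34 -3.59] T [-0.113  0.078  0.005] grip 0.0496 40.0 q7 23.6
units [ 5.83  2.95 -3.75] turn -1.88 rows>= 4.820072384939945 1.7573510841662223
```

Emit:
{"api": "drive_tool", "payload": {
  "moves": [1.5,0,0,0,40]
}}

```text
time_s: 24.85
tool_pos: [0.446, -0.2366, 0.0557]
tool_rot: [179.9, 0.2, 70.6]
force: [1.8, 0.4, -3.5]
grip_width: 0.0495
grasp_force: 40.0
```

```bash
python3 -c "
from h import *
feel(12)"
```

```text
Ty [ 1.06 -0.   -0.19 -0.22 -0.19 -0.11 -0.14 -0.13 -0.08 -0.05 -0.11 -0.07] Fx [10.3  0.9 -0.6 -1.1 -1.2 -0.9  0.9  0.1 -1.1 -0.4 -0.3 -0.2]
mean [ 2.5175e+01  5.2300e-01 -2.9300e-01  3.8450e+00  4.4000e-02 -1.8000e-02
 -2.1000e-02] sd [0.173 3.014 0.639 0.51  0.051 0.33  0.028]
```

Emit:
{"api": "drive_tool", "payload": {
  "moves": [-1.5,0,0,0,40]
}}

```text
time_s: 25.58
tool_pos: [0.4309, -0.2843, 0.0547]
tool_rot: [180.0, -0.2, 71.8]
force: [0.3, -1.3, -2.7]
grip_width: 0.0498
grasp_force: 40.0
```

```bash
python3 -c "
from h import *
feel(12);go(0.4282,-.288,0.0072,71.2)"
```

```text
Ty [-1.27 -0.21 -0.01 -0.03 -0.03 -0.05 -0.08 -0.13 -0.08 -0.1  -0.12 -0.07] Fx [-11.5  -0.6   0.7   0.9  -0.7   0.6   0.8  -0.8  -0.   -0.2   0.3   0.5]
mean [ 2.590e+01 -8.380e-01 -1.390e-01  3.569e+00  4.600e-02 -1.810e-01
  4.000e-03] sd [0.173 3.257 0.415 0.553 0.03  0.331 0.031]
t 26.18 pos [ 0.4284 -0.2878  0.055 ] rot [180.   -0.   71.3] F [ 0.49  0.37 -3.53] T [-0.048  0.068 -0.013] grip 0.0497 40.0 q7 23.8
units [-0.01 -0.    1.19] turn 0.01 rows>= 0.76432521223756 0.00690404912054084
```

Emit:
{"api": "drive_tool", "payload": {
  "moves": [0,0,0.5,0,40,0,0,0.9,0,40,0,0,1.1,0,40,0,0,1.2,0,40,0,0,1.2,0,40]
}}

```text
time_s: 26.8
tool_pos: [0.4281, -0.2889, 0.0072]
tool_rot: [180.0, -0.0, 71.2]
force: [-1.8, 1.1, -0.0]
grip_width: 0.0495
grasp_force: 40.0
```

Emit:
{"api": "drive_tool", "payload": {
  "moves": [0,0,0,0,87,0,0,0,0,87,0,0,0,0,87,0,0,0,0,87,0,0,0,0,87]
}}

```text
time_s: 27.42
tool_pos: [0.4281, -0.2885, 0.007]
tool_rot: [180.0, -0.0, 71.2]
force: [0.2, -0.1, -0.5]
grip_width: 0.0852
grasp_force: 0.0
```

Emit:
{"api": "drive_tool", "payload": {
  "moves": [0,0,-0.7,0,87,0,0,-1.7,0,87,0,0,-2.7,0,87,0,0,-3,0,87,0,0,-3,0,87]
}}

```text
time_s: 28.05
tool_pos: [0.4284, -0.2883, 0.1272]
tool_rot: [179.9, -0.0, 71.2]
force: [-0.2, -0.7, -0.6]
grip_width: 0.0872
grasp_force: 0.0
```

```bash
python3 -c "
from h import *
feel(4)
go(0.479,-0.0035,0.1265,86)"
```

```text
Ty [-0.12 -0.09 -0.15 -0.14] Fx [-0.5 -1.1 -0.9 -0.3]
mean [ 2.8175e+01 -6.8900e-01 -4.3200e-01  2.9400e-01  6.6000e-02 -1.2500e-01
  1.2000e-02] sd [0.056 0.318 0.19  0.374 0.02  0.024 0.015]
t 28.25 pos [ 0.4271 -0.2879  0.1256] rot [-179.8    0.    71.2] F [-0.8  -0.04 -0.44] T [-0.121  0.077 -0.002] grip 0.0869 0.0 q7 18.8
units [ 7.15 -1.06 -0.02] turn -1.48 rows>= 4.625777004047817 1.383076310611858
```

Emit:
{"api": "drive_tool", "payload": {
  "moves": [1.5,-0.2,0,-0.4,87,3,-0.4,0,-0.8,87,4.4,-0.6,0,-1.2,87,5.8,-0.8,0,-1.48,87,7.15,-1.06,0,-1.48,87]
}}

```text
time_s: 28.88
tool_pos: [0.4796, -0.0022, 0.1261]
tool_rot: [-179.9, 0.0, 86.0]
force: [0.7, -0.3, 0.4]
grip_width: 0.0869
grasp_force: 0.0
```

```bash
python3 -c "
from h import *
go(0.479,-0.0035,0.006,86)"
```

```text
t 28.88 pos [ 0.4796 -0.0022  0.1261] rot [-179.9    0.    86. ] F [ 0.72 -0.3   0.45] T [-0.11   0.006  0.002] grip 0.0869 0.0 q7 -5.8
units [-0.03 -0.01  3.  ] turn 0.0 rows>= 1.9215971983667437 0.003286883631849973
```

Emit:
{"api": "drive_tool", "payload": {
  "moves": [0,0,0.9,0,87,0,0,1.9,0,87,0,0,2.7,0,87,0,0,3.0,0,87,0,0,3.0,0,87]
}}

```text
time_s: 29.5
tool_pos: [0.4793, -0.0044, 0.0063]
tool_rot: [-179.9, 0.1, 86.0]
force: [0.0, 1.6, 0.5]
grip_width: 0.0873
grasp_force: 0.0
```

Emit:
{"api": "drive_tool", "payload": {
  "moves": [0,0,0,0,40,0,0,0,0,40,0,0,0,0,40,0,0,0,0,40,0,0,0,0,40]
}}

```text
time_s: 30.12
tool_pos: [0.48, -0.0039, 0.0072]
tool_rot: [180.0, -0.0, 86.0]
force: [-0.2, 0.7, 3.0]
grip_width: 0.0498
grasp_force: 40.0
```

Emit:
{"api": "drive_tool", "payload": {
  "moves": [0,0,-0.4,0,40,0,0,-0.9,0,40,0,0,-1.2,0,40,0,0,-1.2,0,40,0,0,-1.2,0,40]
}}

```text
time_s: 30.75
tool_pos: [0.4794, -0.004, 0.0545]
tool_rot: [-179.9, 0.0, 86.0]
force: [-0.5, 0.3, -4.5]
grip_width: 0.0499
grasp_force: 40.0
```

```bash
python3 -c "
from h import *
feel(6)"
```

```text
Ty [-0.06 -0.13 -0.16 -0.08 -0.09 -0.13] Fx [ 0.2 -0.5 -0.1  0.8  0.6 -0.2]
mean [ 3.0925e+01  1.1400e-01  2.6000e-01  4.4550e+00  4.1000e-02 -1.0600e-01
  1.0000e-02] sd [0.085 0.468 0.376 0.232 0.028 0.034 0.031]
```

Emit:
{"api": "drive_tool", "payload": {
  "moves": [1.5,0,0,0,40]
}}

```text
time_s: 31.18
tool_pos: [0.4848, 0.0514, 0.0551]
tool_rot: [179.9, 0.1, 85.5]
force: [1.5, 0.0, -4.2]
grip_width: 0.0493
grasp_force: 40.0
```

```bash
python3 -c "
from h import *
feel(12)"
```

```text
Ty [ 1.1  -0.01 -0.13 -0.09 -0.11 -0.11 -0.08 -0.05 -0.04 -0.06 -0.01 -0.04] Fx [10.8  0.8 -1.  -0.5 -1.  -0.1 -0.   0.3  0.3 -0.7  0.6  0.7]
mean [3.150e+01 8.480e-01 7.900e-02 4.804e+00 3.700e-02 3.100e-02 1.400e-02] sd [0.173 3.062 0.529 0.348 0.028 0.324 0.024]
```

Emit:
{"api": "drive_tool", "payload": {
  "moves": [-1.5,0,0,0,40]
}}

```text
time_s: 31.9
tool_pos: [0.4813, -0.0003, 0.0553]
tool_rot: [179.9, -0.1, 86.5]
force: [0.8, -1.5, -4.3]
grip_width: 0.0499
grasp_force: 40.0
```

```bash
python3 -c "
from h import *
feel(12);go(0.615,-.106,0.20,86)"
```

```text
Ty [-1.28 -0.15  0.02 -0.07 -0.09 -0.08 -0.1  -0.15 -0.12 -0.08 -0.09 -0.09] Fx [-9.8 -0.3  1.6  0.5 -0.2  0.4 -0.3  0.7  0.3  0.2  0.4 -0.5]
mean [ 3.2225e+01 -5.8100e-01 -3.6800e-01  4.7140e+00  5.4000e-02 -1.8800e-01
 -3.0000e-03] sd [0.173 2.822 0.569 0.496 0.032 0.333 0.027]
t 32.5 pos [ 0.4801 -0.0034  0.055 ] rot [-180.    -0.    86.1] F [ 0.45 -0.49 -4.76] T [-0.089  0.036  0.009] grip 0.0492 40.0 q7 -1.8
units [-2.33  3.54 -3.63] turn 0.01 rows>= 3.569183854839011 0.006342451757370092
```

Emit:
{"api": "drive_tool", "payload": {
  "moves": [1.5,0,0,0,40,2.8,0,0,0,40]
}}

```text
time_s: 32.75
tool_pos: [0.4882, 0.1095, 0.0553]
tool_rot: [180.0, -0.1, 86.0]
force: [1.2, 0.3, -4.9]
grip_width: 0.0497
grasp_force: 40.0
```

```bash
python3 -c "
from h import *
feel(14)"
```

```text
Traceback (most recent call last):
  File "h.py", line 21, in feel
    env.read_camera("wrist"); o=env.get_obs()
    ~~~~~~~~~~~~~~~^^^^^^^^^
ValueError: 200 camera calls are used up
```

Emit:
{"api": "drive_tool", "payload": {
  "moves": [-1.5,0,0,0,40,-2.8,0,0,0,40]
}}

```text
time_s: 33.5
tool_pos: [0.4799, -0.0062, 0.0552]
tool_rot: [180.0, 0.0, 86.0]
force: [0.9, -0.4, -4.8]
grip_width: 0.0495
grasp_force: 40.0
```

```bash
python3 -c "
from h import *
feel(14);go(0.615,-.106,0.20,86)"
```

```text
Traceback (most recent call last):
  File "h.py", line 21, in feel
    env.read_camera("wrist"); o=env.get_obs()
    ~~~~~~~~~~~~~~~^^^^^^^^^
ValueError: 200 camera calls are used up
```

```bash
cat > o.py <<'E'
from h import *
o=env.get_obs();i=R.from_euler("xyz",o["tool_rot"],degrees=True).inv()
print(round(o["time_s"],3),"Ty",round(i.apply(o["wrist_torque"])[1],3),"F",np.round(i.apply(o["force"]),2),"y",round(o["tool_pos"][1],4))
E
python3 o.py
```

```text
33.5 Ty -0.215 F [-0.32  0.94  4.78] y -0.0062
```

Emit:
{"api": "drive_tool", "payload": {
  "moves": [1.5,0,0,0,40,2.8,0,0,0,40,2.8,0,0,0,40]
}}

```text
time_s: 33.88
tool_pos: [0.488, 0.1123, 0.0553]
tool_rot: [180.0, -0.1, 86.4]
force: [-1.3, -0.5, -4.9]
grip_width: 0.0499
grasp_force: 40.0
```

```bash
python3 o.py
```

```text
33.875 Ty -0.127 F [-0.62 -1.23  4.94] y 0.1123
```

Emit:
{"api": "drive_tool", "payload": {
  "moves": [0,0,0,0,40]
}}

```text
time_s: 34.0
tool_pos: [0.4878, 0.1068, 0.0549]
tool_rot: [-180.0, 0.0, 86.0]
force: [0.4, 0.1, -4.5]
grip_width: 0.0499
grasp_force: 40.0
```

```bash
python3 o.py
```

```text
34.0 Ty -0.194 F [0.1  0.36 4.53] y 0.1068
```

Emit:
{"api": "drive_tool", "payload": {
  "moves": [0,0,0,0,40]
}}

```text
time_s: 34.12
tool_pos: [0.4878, 0.106, 0.055]
tool_rot: [-180.0, 0.0, 85.9]
force: [-0.3, 0.1, -5.2]
grip_width: 0.0498
grasp_force: 40.0
```

```bash
python3 o.py
```

```text
34.125 Ty -0.135 F [ 0.12 -0.33  5.16] y 0.106
```

Emit:
{"api": "drive_tool", "payload": {
  "moves": [0,0,0,0,40]
}}

```text
time_s: 34.25
tool_pos: [0.4879, 0.1065, 0.055]
tool_rot: [180.0, 0.0, 85.9]
force: [1.1, 0.5, -5.1]
grip_width: 0.0496
grasp_force: 40.0
```

```bash
python3 o.py
```

```text
34.25 Ty -0.191 F [0.6  1.06 5.12] y 0.1065
```

Emit:
{"api": "drive_tool", "payload": {
  "moves": [0,0,0,0,40]
}}

```text
time_s: 34.38
tool_pos: [0.4879, 0.107, 0.0551]
tool_rot: [180.0, -0.0, 85.9]
force: [-0.6, 0.1, -4.1]
grip_width: 0.0498
grasp_force: 40.0
```

```bash
python3 o.py
```

```text
34.375 Ty -0.185 F [ 0.01 -0.58  4.15] y 0.107
```

Emit:
{"api": "drive_tool", "payload": {
  "moves": [0,0,0,0,40]
}}

```text
time_s: 34.5
tool_pos: [0.4879, 0.1074, 0.055]
tool_rot: [180.0, -0.0, 86.0]
force: [0.8, 0.2, -5.3]
grip_width: 0.0499
grasp_force: 40.0
```

```bash
python3 o.py
```

```text
34.5 Ty -0.17 F [0.22 0.74 5.27] y 0.1074
```

Emit:
{"api": "drive_tool", "payload": {
  "moves": [0,0,0,0,40]
}}

```text
time_s: 34.62
tool_pos: [0.4879, 0.1076, 0.055]
tool_rot: [180.0, -0.0, 86.0]
force: [0.4, 0.1, -4.5]
grip_width: 0.0499
grasp_force: 40.0
```

```bash
python3 o.py
```

```text
34.625 Ty -0.131 F [0.09 0.36 4.53] y 0.1076
```

Emit:
{"api": "drive_tool", "payload": {
  "moves": [-1.5,0,0,0,40,-2.8,0,0,0,40,-2.8,0,0,0,40]
}}

```text
time_s: 35.0
tool_pos: [0.4795, -0.0091, 0.0552]
tool_rot: [180.0, 0.1, 85.5]
force: [-0.1, 0.3, -4.2]
grip_width: 0.0499
grasp_force: 40.0
```

```bash
python3 o.py
```

```text
35.0 Ty -0.038 F [ 0.3  -0.15  4.2 ] y -0.0091
```

Emit:
{"api": "drive_tool", "payload": {
  "moves": [0,0,0,0,40]
}}

```text
time_s: 35.12
tool_pos: [0.4802, -0.0037, 0.0551]
tool_rot: [180.0, -0.0, 86.0]
force: [-0.4, -0.6, -4.9]
grip_width: 0.0497
grasp_force: 40.0
```

```bash
python3 o.py
```

```text
35.125 Ty -0.037 F [-0.68 -0.32  4.94] y -0.0037
```

Emit:
{"api": "drive_tool", "payload": {
  "moves": [0,0,0,0,40]
}}

```text
time_s: 35.25
tool_pos: [0.4802, -0.0027, 0.055]
tool_rot: [180.0, -0.0, 86.1]
force: [0.1, 0.5, -4.4]
grip_width: 0.0498
grasp_force: 40.0
```

```bash
python3 o.py
```

```text
35.25 Ty -0.1 F [0.5  0.02 4.43] y -0.0027
```

Emit:
{"api": "drive_tool", "payload": {
  "moves": [0,0,0,0,40]
}}

```text
time_s: 35.38
tool_pos: [0.4801, -0.0029, 0.055]
tool_rot: [-180.0, -0.0, 86.1]
force: [-0.8, 0.5, -4.1]
grip_width: 0.0498
grasp_force: 40.0
```

```bash
python3 o.py
```

```text
35.375 Ty -0.034 F [ 0.4  -0.79  4.06] y -0.0029
```

Emit:
{"api": "drive_tool", "payload": {
  "moves": [0,0,0,0,40]
}}

```text
time_s: 35.5
tool_pos: [0.4801, -0.0034, 0.055]
tool_rot: [180.0, -0.0, 86.1]
force: [0.3, 0.1, -4.9]
grip_width: 0.0497
grasp_force: 40.0
```

```bash
python3 o.py
```

```text
35.5 Ty -0.065 F [0.13 0.3  4.92] y -0.0034
```

Emit:
{"api": "drive_tool", "payload": {
  "moves": [0,0,0,0,40]
}}

```text
time_s: 35.62
tool_pos: [0.4801, -0.0038, 0.055]
tool_rot: [180.0, -0.0, 86.0]
force: [0.4, -0.1, -5.0]
grip_width: 0.0498
grasp_force: 40.0
```

```bash
python3 o.py
```

```text
35.625 Ty -0.093 F [-0.1   0.38  4.98] y -0.0038
```

Emit:
{"api": "drive_tool", "payload": {
  "moves": [0,0,0,0,40]
}}

```text
time_s: 35.75
tool_pos: [0.48, -0.0039, 0.055]
tool_rot: [180.0, -0.0, 86.0]
force: [-0.6, 0.5, -4.6]
grip_width: 0.0499
grasp_force: 40.0
```

```bash
python3 o.py
```

```text
35.75 Ty -0.026 F [ 0.41 -0.66  4.61] y -0.0039
```

The torque settles near -0.165 after the shake one way and near -0.06 after the other. The weight shifts end to end, so the middle case is the rattler, and I'll carry it to the tape.

Emit:
{"api": "drive_tool", "payload": {
  "moves": [0,0.3,-0.8,0,40,-0.5,0.9,-1.8,0,40,-1.0,1.6,-2.7,0,40,-1.5,2.3,-3.4,0,40,-2.0,3.0,-3.8,0,40]
}}

```text
time_s: 36.38
tool_pos: [0.5957, -0.0928, 0.2088]
tool_rot: [179.9, -0.0, 86.0]
force: [0.2, -1.3, -5.2]
grip_width: 0.0496
grasp_force: 40.0
```

```bash
python3 -c "
from h import *
go(0.615,-.106,0.207,86)"
```

```text
t 36.38 pos [ 0.5957 -0.0928  0.2088] rot [179.9  -0.   86. ] F [ 0.16 -1.26 -5.15] T [-0.043  0.031 -0.031] grip 0.0496 40.0 q7 10.6
units [-0.3   0.5   0.05] turn 0.0 rows>= 0.37585824056510253 0.0035734292967769814
```

Emit:
{"api": "drive_tool", "payload": {
  "moves": [-0.2,0.3,0,0,40,-0.3,0.5,0,0,40,-0.3,0.5,0,0,40,-0.3,0.5,0,0,40,-0.3,0.5,0,0,40]
}}

```text
time_s: 37.0
tool_pos: [0.6128, -0.1048, 0.2068]
tool_rot: [-180.0, -0.0, 86.1]
force: [-0.6, -0.5, -4.3]
grip_width: 0.0498
grasp_force: 40.0
```

Emit:
{"api": "drive_tool", "payload": {
  "moves": [0,0,0,0,40,0,0,0,0,40,0,0,0,0,40,0,0,0,0,40,0,0,0,0,40]
}}

```text
time_s: 37.62
tool_pos: [0.6133, -0.1056, 0.207]
tool_rot: [-180.0, -0.0, 86.0]
force: [0.5, 0.4, -5.1]
grip_width: 0.0495
grasp_force: 40.0
```

```bash
python3 -c "
from h import *
go(0.615,-.106,0.207,86);print(env.sign_off())"
```

```text
t 37.62 pos [ 0.6133 -0.1056  0.207 ] rot [-180.   -0.   86.] F [ 0.46  0.39 -5.08] T [-0.06   0.048 -0.015] grip 0.0495 40.0 q7 12.7
units [-0.01  0.04  0.  ] turn -0.0 rows>= 0.028477450906302212 0.0002606085514204972
the job is handed in; nothing more can be done
None
```

The middle case is the one that rattles, and I handed the job in at 37.6 s with it held level about 20 cm over the tape roll; the left and right cases felt dead and are back where they stood (not re-checked by camera, as the 200 calls were used up).

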